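# Heft three tea tins and hand over the full one

## Task

One of these three identical closed tea tins is still full, the other two are running low; find the full one by its weight. Set the two lighter tins down gently in the oak tray, each fully home in a recess of its own with its label facing the tray's front (the brass strip), and finish holding the heaviest one up for me to take, upright, still and at least 15 cm clear of the table; keep all tins upright throughout and leave the dotted mug, lemon and teaspoon where they are.

Things in the scene. Friction and masses are not known exactly. Their poses are not given: they have to be found in the camera images.
- tin_a_mid (a point): centre of one of three identical closed tea tins: square, dark green, 56 x 56 mm, 80 mm tall, lid firmly shut, four flat sides to grip. The point lies 40 mm above the underside; z up, -x points out of its front (the label face)
- tin_a_label (a point): point on the label face (front) of tin_a, 28 mm to -x of its axis, 32 mm above its underside. The front has an ivory label with a round brown emblem; an ivory band 16 mm wide runs up from it and along the lid's top from the front edge to the middle, to be seen from above
- tin_a: tin_a itself; origin at the centre of its underside, axes as above. Its weight is hidden and changes from start to start: the full tin weighs 0.6 to 0.78 kg, the two low ones 0.2 to 0.41 kg. A sealed pack inside has 2 mm of play
- tin_b_mid (a point): centre of one of three identical closed tea tins: square, dark green, 56 x 56 mm, 80 mm tall, lid firmly shut, four flat sides to grip. The point lies 40 mm above the underside; z up, -x points out of its front (the label face)
- tin_b_label (a point): point on the label face (front) of tin_b, 28 mm to -x of its axis, 32 mm above its underside. The front has an ivory label with a round brown emblem; an ivory band 16 mm wide runs up from it and along the lid's top from the front edge to the middle, to be seen from above
- tin_b: tin_b itself; origin at the centre of its underside, axes as above. Its weight is hidden and changes from start to start: the full tin weighs 0.6 to 0.78 kg, the two low ones 0.2 to 0.41 kg. A sealed pack inside has 2 mm of play
- tin_c_mid (a point): centre of one of three identical closed tea tins: square, dark green, 56 x 56 mm, 80 mm tall, lid firmly shut, four flat sides to grip. The point lies 40 mm above the underside; z up, -x points out of its front (the label face)
- tin_c_label (a point): point on the label face (front) of tin_c, 28 mm to -x of its axis, 32 mm above its underside. The front has an ivory label with a round brown emblem; an ivory band 16 mm wide runs up from it and along the lid's top from the front edge to the middle, to be seen from above
- tin_c: tin_c itself; origin at the centre of its underside, axes as above. Its weight is hidden and changes from start to start: the full tin weighs 0.6 to 0.78 kg, the two low ones 0.2 to 0.41 kg. A sealed pack inside has 2 mm of play
- tray: light oak tray, 104 mm deep (x) x 320 mm long (y) x 22 mm high, fixed; origin at the centre of its underside, z up, -x towards its front, the long side with the brass strip, which looks roughly to the robot. Three square recesses in a row along y, 100 mm apart, each 62 x 62 mm and 10 mm deep with a 2 mm chamfer: a tin fits in with 3 mm of play on each side
- bay1 (a point): centre of the floor of the left (+y) recess of the tray, 12 mm above the table; axes as the tray's
- bay2 (a point): centre of the floor of the middle recess of the tray, 12 mm above the table; axes as the tray's
- bay3 (a point): centre of the floor of the right (-y) recess of the tray, 12 mm above the table; axes as the tray's
- mug: white mug with blue dots, 90 x 120 mm, 93 mm tall, behind the work; origin at the centre of its underside. A bystander
- lemon: yellow lemon, 71 x 53 x 51 mm, on the table near the robot; origin at its underside. A bystander
- teaspoon: steel teaspoon, 130 mm long, lying on the table near the robot; origin at its underside. A bystander
Mind the look-alikes: they are no part of the job. Leave any blue look-alike of the tin_a alone. What is shaped like the tin_b but red is not meant.

How it is judged:
By the outcome, as a careful person would: the job done as asked, in the order asked, and still so for the second after the job is handed in, while the arm keeps its last pose, push and grip.
It also fails if it takes over 72 s, if anything falls off the work surface, if the arm or the gripper's body presses on something with over 40 N, if the wrist force passes 120 N, or if a joint passes its speed limit or range.

## Robot

A 6-joint arm with a two-finger parallel gripper is mounted at the origin on a cart in front of the work surface, level with it; the furniture and walls round the work are solid. World frame = base frame: x ahead of the robot, y to its left, z up, the work surface at z = 0. Lengths are in m, angles in degrees, forces in N, time in s.
With the tool pointing down it reaches from about 0.4 to 0.825 m from the base axis. Payload 7 kg.
Tool frame: the origin (TCP) lies on the centre line of the jaws, within the pads' length; the fingertips stand 8 mm ahead of it and the grasp point (between the pads) lies 11 mm behind it; z points along the fingers, y is the line along which they close (so a half turn about z gives the same grasp; the last joint's range is limited). The gripper opens to 88 mm and grips with 3 to 60 N. Pads are 19 mm wide; open, the fingers measure 130 mm over their backs; the gripper's body (78 mm by 193 mm) begins 47 mm behind the grasp point.
Start: joints at [90.705, 20.546, 0.682, 0, -70.136, -16.507], TCP at [0.184, 0.649, 0.235] pointing down, gripper open.
Joint ranges: [-176.03, 176.03], [-82.01, 121.73], [-58.28, 71.71], [-173.87, 95.51], [-174.79, -0.11], [-173.66, 173.66]. Speed limits (degrees/s): [136.94, 136.94, 172.46, 180, 180, 180].

## Interface

Orientations are given as [roll, pitch, yaw] about the fixed x, y, z axes, in that order (R = Rz(yaw) Ry(pitch) Rx(roll)).
In Python, from plant import ctrl, vision gives the robot as it stands. The module is installed in compiled form; this text tells all that it offers.
- The arm moves only by the tool move_arm, never from a script. Its argument "moves" is one flat list of numbers, 7 for each row, row after row: the finger opening in cm, from 0 to 8.76, then the shift along the tool's x, y, z in cm, then the turn, a rotation vector about the tool's x, y, z in rad. A call has 1 to 8 rows; each row shifts and turns the commanded pose from where the row before left it, along the tool's axes as they then stand; what a row does not reach is not made up. A row lasts 1/10 s, in which the tool goes at most 50 mm and 8.59 degrees, less where a joint would pass 70% of its speed; a pose out of reach is approached as far as the arm can. A call with a gripper value outside its range is refused whole. The fingers move at their own pace and stop on an object; the grip force is fixed at half the most. Time passes only in rows, so rows that do not move let the fingers close. It gives the time, the measured TCP pose, the force, the opening and the grip force at its end, in the units of the state.
- ctrl.get_obs(): the state, without advancing time (a new reading comes with each control period).
- vision.snapshot(name): name is "scene" or "top"; returns (picture, depth): 400x640x3 uint8, red, green, blue; 400x640 float32, m along the optical axis (not along the pixel's ray), 0 where there is no reading.
- vision.camera_model(name): a dict with "vertical_fov" (degrees; the focal length in pixels is half the picture's height over the tangent of half this angle, whatever the lens; pixels are square), "cx", "cy" (the principal point, pixels), "D" ([k1, k2, p1, p2, k3] as OpenCV has them; the pictures are not rectified), "cam_to_world" (4x4, takes a point from camera to world coordinates). Camera axes: x right, y down, z forward; pixel columns grow to the right and rows downward; lengths in m; the calibration is good to about 2 mm. A picture is of the moment at which its call begins. camera_model takes no time and is no camera call.
- ctrl.close_job(): hands the job in; it is judged then, once.
The state is a dict: "clock": time; "joint_pos": joint angles; "qvel": joint speeds; "tau": joint torques, N m; "tool_pos": TCP position; "orientation": TCP orientation; "force": force on the tool from outside, world axes, zero at the start; "moment": the same for the moment, N m; "opening": finger opening in m; "gripper_force": force on a finger pad.
Only numpy, scipy, OpenCV 4.12 (cv2) and the standard library are available. Lean on these libraries where they do the work, as an engineer would, in place of code of your own. Each camera call takes 0.05 s, during which the arm holds its last target. There are 200 camera calls.

## Working session

There is one attempt and no reset: what is moved stays moved. The work goes in short steps, Python scripts to look and compute and a tool call to move; the robot and the scene stay as the last step left them, time stands still between calls to the robot, and variables do not carry over. Pictures are saved under pics/ and viewed, at most 10 in all, crops included, and the job is handed in when it is done.

Besides the shell and the picture viewer there is one more tool, called after "Emit:" by a JSON object that holds its "method" and its "body". move_arm: Moves the arm, as the interface text tells. Its arguments: {"type":"object","properties":{"moves":{"type":"array"}},"required":["moves"]}

```bash
mkdir -p pics
python3 - <<'E'
from plant import ctrl, vision
import cv2, numpy as np
for n in("scene","top"):
    p,d=vision.snapshot(n); np.savez(f"{n}0.npz",p=p,d=d); cv2.imwrite(f"pics/{n}0.png",p[:,:,::-1])
    m=vision.camera_model(n); print(n,{k:(np.round(v,4).tolist() if not np.isscalar(v) else v) for k,v in m.items()})
print(ctrl.get_obs())
E
```

```text
scene {'vertical_fov': 50.25121071561539, 'cx': 321.3984531877881, 'cy': 196.69675897872114, 'D': [0.0041, 0.0, 0.0, 0.0, 0.0], 'cam_to_world': [[0.6475, -0.4616, 0.6063, -0.2472], [-0.7618, -0.373, 0.5296, -0.6644], [-0.0183, -0.8048, -0.5932, 0.8624], [0.0, 0.0, 0.0, 1.0]]}
top {'vertical_fov': 54.1704794984955, 'cx': 327.0318175252364, 'cy': 202.28513124461372, 'D': [0.0221, 0.0, 0.0, 0.0, 0.0], 'cam_to_world': [[-0.001, -0.9958, 0.0915, 0.5031], [-0.9997, 0.003, 0.0225, 0.0214], [-0.0227, -0.0914, -0.9956, 1.0732], [0.0, 0.0, 0.0, 1.0]]}
{'clock': 0.1, 'joint_pos': array([ 9.07065509e+01,  2.05882836e+01,  6.37787036e-01, -1.65800601e-02,
       -7.01343392e+01, -1.65076178e+01]), 'qvel': array([-0.07312306, -0.120411  ,  0.13370029,  0.00635095, -0.08893087,
        0.09616833]), 'tau': array([-1.14079296e-03, -5.84164453e+01,  2.93752688e+01,  7.01542765e+00,
        1.02698343e-02, -4.39613257e-05]), 'tool_pos': array([0.18370925, 0.649079  , 0.23369985]), 'orientation': array([ 1.79914232e+02, -9.16300251e-03, -1.58067057e+01]), 'force': array([-0.01833076,  0.06099316, -0.50639571]), 'moment': array([-0.04377273,  0.01724154,  0.03176175]), 'gripper_force': 0.0, 'opening': 0.08733999202147882}
```

View pics/scene0.png

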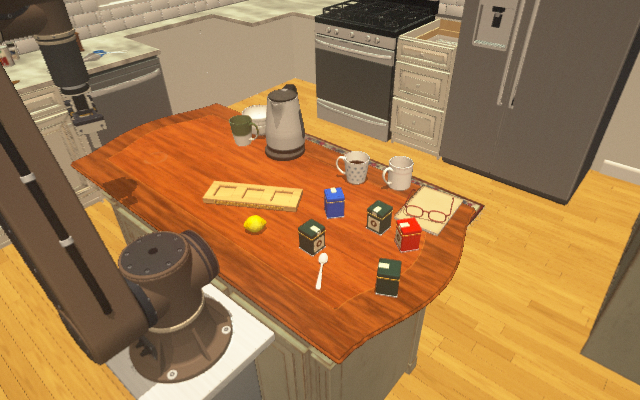

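View pics/top0.png

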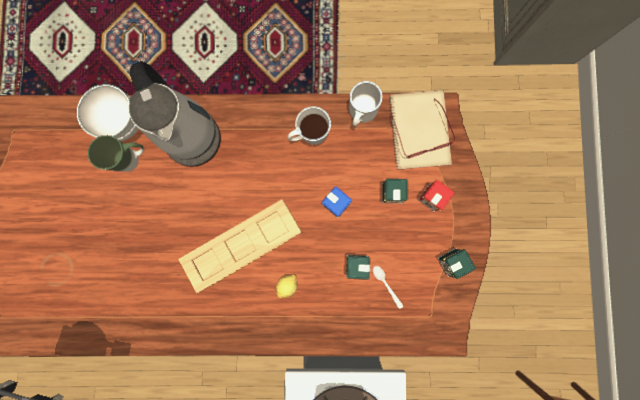

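```bash
cat > h.py <<'E'
import cv2, numpy as np
from plant import vision
def rays(n):
    m=vision.camera_model(n); f=200/np.tan(np.radians(m["vertical_fov"])/2)
    K=np.array([[f,0,m["cx"]],[0,f,m["cy"]],[0,0,1]])
    u,v=np.meshgrid(np.arange(640.),np.arange(400.))
    q=cv2.undistortPoints(np.stack([u,v],-1).reshape(-1,1,2),K,np.array(m["D"])).reshape(400,640,2)
    T=np.array(m["cam_to_world"]); return np.dstack([q,np.ones((400,640))]),T
def cloud(n,d):
    r,T=rays(n); P=(r*d[...,None])@T[:3,:3].T+T[:3,3]; P[d==0]=np.nan; return P
def plane(n,z):
    r,T=rays(n); w=r@T[:3,:3].T; s=(z-T[2,3])/w[...,2]; return w*s[...,None]+T[:3,3]
def masks(p):
    h=cv2.cvtColor(p,cv2.COLOR_RGB2HSV).astype(int); H,S,V=h[...,0],h[...,1],h[...,2]
    return dict(green=(H>60)&(H<100)&(S>70)&(V<110), ivory=(S<75)&(V>150), oak=(H>13)&(H<30)&(S>60)&(V>140))
def rect(xy):
    c,wh,a=cv2.minAreaRect(xy.astype(np.float32)); return np.round(c,4),np.round(wh,4),round(a,1)
E
python3 - <<'E'
from h import *
for n in("top","scene"):
    z=np.load(n+"0.npz");p,d=z["p"],z["d"];P=cloud(n,d);M=masks(p)
    top=(P[...,2]>.072)&(P[...,2]<.09)&(P[...,0]<1)
    g=top&(M["green"]|M["ivory"])
    k,L,st,ce=cv2.connectedComponentsWithStats(g.astype(np.uint8))
    print(n)
    for i in range(1,k):
        if st[i,4]<60: continue
        s=L==i; gr=(s&M["green"]).sum()
        iv=s&M["ivory"]
        if gr<40: continue
        Q=plane(n,.08); c,wh,a=rect(Q[s][:,:2]); b=Q[iv][:,:2].mean(0)-c
        print(np.round(ce[i]),st[i,4],"z",np.round(np.median(P[s][:,2]),4),c,wh,a,"band dir",np.round(np.degrees(np.arctan2(b[1],b[0])),1),np.round(np.hypot(*b),4))
    for lo,hi in((.017,.03),(.006,.016)):
        s=(P[...,2]>lo)&(P[...,2]<hi)&M["oak"]&(P[...,0]<1)
        k,L,st,ce=cv2.connectedComponentsWithStats(s.astype(np.uint8))
        for i in range(1,k):
            if st[i,4]<100: continue
            zz=np.median(P[L==i][:,2]); Q=plane(n,zz)
            print("oak",np.round(ce[i]),st[i,4],"z",round(zz,4),rect(Q[L==i][:,:2]))
t=np.load("top0.npz")["p"];s=np.load("scene0.npz")["p"]
a=cv2.resize(t[170:300,320:490],(680,520),interpolation=cv2.INTER_CUBIC)[:,:,::-1]
b=cv2.resize(s[170:220,190:315],(680,272),interpolation=cv2.INTER_CUBIC)[:,:,::-1]
cv2.imwrite("pics/crop.png",a);cv2.imwrite("pics/tray.png",np.vstack([b,cv2.resize(t[190:300,170:310],(680,320))[:,:,::-1][:,:,:]]))
E
```

```text
top
[396. 189.] 371 z 0.08 [ 0.6265 -0.1319] [0.0512 0.0488] 89.7 band dir -174.9 0.0119
[460. 264.] 434 z 0.0796 [ 0.4395 -0.2864] [0.0531 0.0552] 26.9 band dir 120.8 0.0122
[359. 266.] 171 z 0.0797 [ 0.4323 -0.0337] [0.055  0.0521] 89.3 band dir -100.4 0.014
oak [239. 246.] 3053 z 0.0219 (array([0.484 , 0.2794]), array([0.1065, 0.321 ]), 30.0)
oak [420. 129.] 3771 z 0.0106 (array([ 0.8035, -0.2113]), array([0.2118, 0.149 ]), 4.6)
oak [272. 227.] 521 z 0.012 (array([0.5342, 0.1947]), array([0.0631, 0.0636]), 29.4)
oak [239. 245.] 502 z 0.012 (array([0.4839, 0.2832]), array([0.0618, 0.0616]), 30.2)
oak [207. 264.] 507 z 0.0121 (array([0.4343, 0.3687]), array([0.0621, 0.0635]), 30.5)
scene
oak [253. 194.] 1288 z 0.022 (array([0.478 , 0.2768]), array([0.1154, 0.3219]), 30.0)
oak [225. 191.] 159 z 0.0124 (array([0.4379, 0.3746]), array([0.0578, 0.0593]), 29.8)
oak [432. 207.] 1349 z 0.01 (array([ 0.7975, -0.2125]), array([0.2144, 0.1477]), 4.6)
oak [253. 194.] 169 z 0.0127 (array([0.4881, 0.2871]), array([0.0579, 0.0588]), 30.0)
oak [282. 197.] 178 z 0.0126 (array([0.5381, 0.2002]), array([0.058 , 0.0611]), 30.1)
oak [233. 203.] 144 z 0.0106 (array([0.4097, 0.3041]), array([0.0195, 0.2101]), 30.0)
oak [402. 214.] 114 z 0.0104 (array([ 0.7166, -0.1556]), array([0.0583, 0.0535]), 57.8)
oak [437. 216.] 116 z 0.0099 (array([ 0.7745, -0.2519]), array([0.04  , 0.0479]), 39.1)
oak [202. 355.] 792 z 0.0137 (array([ 0.0023, -0.0836]), array([0.1994, 0.063 ]), 2.6)
```

View pics/crop.png

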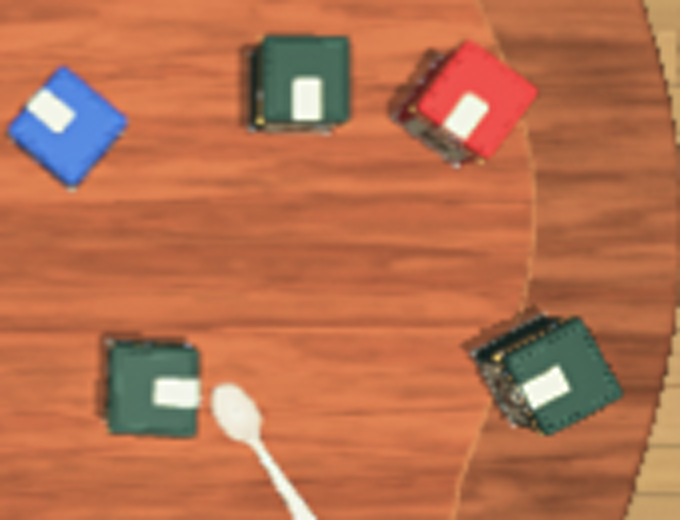

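View pics/tray.png

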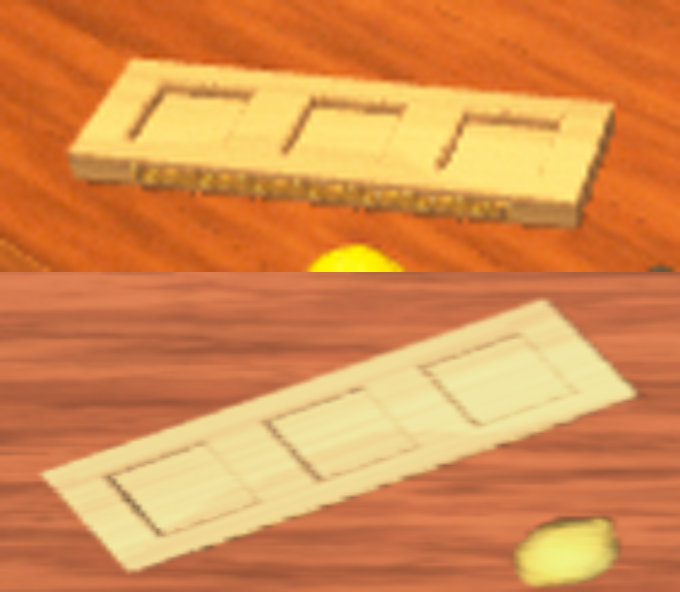

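Candidates in the top view: green tins at (395,190), (358,267) and (458,264), with the label band pointing −x, −y and about +y respectively. Look-alikes are the blue tin at (337,202) and the red tin at (437,196), plus the green mug at (110,153). The crops confirm the three green ones. They also show the brass strip on the tray's robot-facing side.

```bash
python3 - <<'E'
from h import *
for n in("top","scene"):
    z=np.load(n+"0.npz");p,d=z["p"],z["d"];P=cloud(n,d);h=cv2.cvtColor(p,cv2.COLOR_RGB2HSV)
    top=(P[...,2]>.0745)&(P[...,2]<.086)&(P[...,0]<.75)&(P[...,0]>.3)&(P[...,1]<.1)
    k,L,st,ce=cv2.connectedComponentsWithStats(top.astype(np.uint8))
    print(n); Q=plane(n,.08)
    for i in range(1,k):
        if st[i,4]<40: continue
        s=L==i; iv=s&(h[...,1]<75)&(h[...,2]>150)
        c,wh,a=rect(Q[s][:,:2]); b=Q[iv][:,:2].mean(0)-c
        print(np.round(ce[i]),st[i,4],"hue",np.median(h[s][:,0]),"z",np.round(np.median(P[s][:,2]),4),c,wh,a,"mean",np.round(P[s].mean(0)[:2],4),"band",np.round(np.degrees(np.arctan2(b[1],b[0])),1))
    s=(P[...,2]>.06)&(P[...,0]>.5)&(P[...,0]<.85)&(P[...,1]>.1)&(P[...,1]<.45)
    print("kettle min x,y,max z",np.nanmin(P[s],0),np.nanmax(P[s],0), "pts near", (np.hypot(P[s][:,0]-.62,P[s][:,1]-.243)).min())
    s=(P[...,2]>.004)&(P[...,2]<.03)&(h[...,1]<75)&(P[...,0]<.5)&(P[...,0]>.3)&(P[...,1]<0)&(P[...,1]>-.2)
    print("spoon",np.nanmin(P[s],0),np.nanmax(P[s],0))
E
cat > plan.py <<'E'
# plan.py x y z yaw [opening_cm]: rows from the measured pose to the target (tool down)
import sys, numpy as np
from plant import ctrl
o=ctrl.get_obs(); x=np.array(o["tool_pos"]); rpy=np.array(o["orientation"])
t=np.array([float(a) for a in sys.argv[1:4]]); yaw=float(sys.argv[4])
d=t-x; dy=(yaw-rpy[2]+180)%360-180
n=int(max(np.ceil(np.linalg.norm(d)/.045),np.ceil(abs(dy)/8.0),1))
print("t",round(o["clock"],2),"tcp",np.round(x,4),"rpy",np.round(rpy,2),"F",np.round(o["force"],2),"open",round(o["opening"],4),"gf",o["gripper_force"],"n",n)
psi=np.radians(rpy[2]); a=np.radians(dy)/n
for i in range(n):
    c,s=np.cos(psi),np.sin(psi); w=d/n*100
    print([round(v,2) for v in (c*w[0]+s*w[1], s*w[0]-c*w[1], -w[2])],"rz",round(-a,3)); psi+=a
E
echo; python3 plan.py .44 .25 .235 0; python3 plan.py .184 .649 .235 0 | head -1
```

```text
top
[397. 189.] 480 hue 75.0 z 0.0797 [ 0.6265 -0.1332] [0.0533 0.0544] 89.2 mean [ 0.6266 -0.1333] band 178.9
[439. 195.] 489 hue 1.0 z 0.0794 [ 0.613  -0.2401] [0.056 0.057] 52.4 mean [ 0.6131 -0.2403] band 141.7
[337. 201.] 484 hue 109.0 z 0.0797 [0.5974 0.0187] [0.0575 0.0563] 49.8 mean [0.5972 0.0183] band 42.6
[460. 264.] 514 hue 75.0 z 0.0794 [ 0.4399 -0.2871] [0.0566 0.0567] 28.3 mean [ 0.4396 -0.2879] band 121.1
[358. 268.] 504 hue 75.0 z 0.0796 [ 0.4302 -0.035 ] [0.0571 0.0557] 86.3 mean [ 0.4298 -0.0348] band -91.9
kettle min x,y,max z [0.71709435 0.10041424 0.06007528] [0.84982603 0.44998116 0.24664846] pts near 0.17317868965948363
spoon [ 0.32081001 -0.15118003  0.00403522] [ 0.45873553 -0.00761071  0.0298598 ]
scene
[334. 193.] 204 hue 112.0 z 0.0793 [0.592  0.0171] [0.0631 0.0572] 48.5 mean [0.5917 0.0166] band 46.4
[380. 208.] 236 hue 42.0 z 0.0793 [ 0.6186 -0.1367] [0.06   0.0601] 87.0 mean [ 0.6204 -0.1358] band 158.3
[409. 225.] 281 hue 5.0 z 0.0794 [ 0.6054 -0.2434] [0.0608 0.0591] 51.5 mean [ 0.6066 -0.2432] band 117.9
[311. 227.] 279 hue 36.0 z 0.0796 [ 0.4233 -
[... 637 characters left out ...]
3.08), np.float64(3.01), np.float64(-0.01)] rz -0.025
[np.float64(3.01), np.float64(3.09), np.float64(-0.01)] rz -0.025
[np.float64(2.93), np.float64(3.17), np.float64(-0.01)] rz -0.025
[np.float64(2.85), np.float64(3.24), np.float64(-0.01)] rz -0.025
[np.float64(2.77), np.float64(3.31), np.float64(-0.01)] rz -0.025
[np.float64(2.68), np.float64(3.38), np.float64(-0.01)] rz -0.025
[np.float64(2.6), np.float64(3.44), np.float64(-0.01)] rz -0.025
[np.float64(2.51), np.float64(3.51), np.float64(-0.01)] rz -0.025
[np.float64(2.42), np.float64(3.57), np.float64(-0.01)] rz -0.025
t 0.1 tcp [0.1837 0.6491 0.2337] rpy [ 1.7991e+02 -1.0000e-02 -1.5810e+01] F [-0.02  0.06 -0.51] open 0.0873 gf 0.0 n 2
```

Emit:
{"method": "move_arm", "body": {"moves": [8.76,3.75,3.17,0,0,0,0,8.76,3.75,3.17,0,0,0,0,8.76,3.75,3.17,0,0,0,0,8.76,3.75,3.17,0,0,0,0,8.76,3.75,3.17,0,0,0,0,8.76,3.75,3.17,0,0,0,0,8.76,3.75,3.17,0,0,0,0,8.76,3.75,3.17,0,0,0,0]}}

```text
clock: 0.9
tool_pos: [0.404, 0.3218, 0.2346]
orientation: [-180.0, 0.0, -15.8]
force: [0.8, 1.1, 0.3]
opening: 0.0874
gripper_force: 0.0
```

```bash
sed -i 's/round(v,2) for/float(round(v,2)) for/; s/round(-a,3)/float(round(-a,3))/' plan.py; python3 plan.py .430 -.035 .15 -3
```

```text
t 0.9 tcp [0.404  0.3218 0.2346] rpy [-1.7999e+02  1.0000e-02 -1.5780e+01] F [0.81 1.13 0.26] open 0.0874 gf 0.0 n 9
[1.36, 3.74, 0.94] rz -0.025
[1.26, 3.77, 0.94] rz -0.025
[1.17, 3.8, 0.94] rz -0.025
[1.08, 3.83, 0.94] rz -0.025
[0.98, 3.85, 0.94] rz -0.025
[0.88, 3.88, 0.94] rz -0.025
[0.79, 3.9, 0.94] rz -0.025
[0.69, 3.91, 0.94] rz -0.025
[0.59, 3.93, 0.94] rz -0.025
```

Emit:
{"method": "move_arm", "body": {"moves": [8.76,1.52,4.2,1.06,0,0,-0.028,8.76,1.42,4.24,1.06,0,0,-0.028,8.76,1.3,4.28,1.06,0,0,-0.028,8.76,1.2,4.31,1.06,0,0,-0.028,8.76,1.08,4.34,1.06,0,0,-0.028,8.76,0.96,4.37,1.06,0,0,-0.028,8.76,0.83,4.4,1.06,0,0,-0.028,8.76,0.7,4.42,1.06,0,0,-0.028]}}

```text
clock: 1.7
tool_pos: [0.4307, -0.0347, 0.1495]
orientation: [-180.0, -0.0, -2.9]
force: [2.2, -0.0, -0.2]
opening: 0.0872
gripper_force: 0.0
```

```bash
python3 plan.py .430 -.035 .036 -3
```

```text
t 1.7 tcp [ 0.4307 -0.0347  0.1495] rpy [-1.7998e+02 -3.0000e-02 -2.8700e+00] F [ 2.17 -0.01 -0.22] open 0.0872 gf 0.0 n 3
[-0.02, 0.01, 3.78] rz 0.001
[-0.02, 0.01, 3.78] rz 0.001
[-0.02, 0.01, 3.78] rz 0.001
```

Emit:
{"method": "move_arm", "body": {"moves": [8.76,0,0,3.5,0,0,0,8.76,0,0,3.5,0,0,0,8.76,0,0,2.6,0,0,0,8.76,0,0,1.2,0,0,0,8.76,0,0,0.5,0,0,0,7,0,0,0,0,0,0,6,0,0,0,0,0,0,5,0,0,0,0,0,0]}}

```text
clock: 2.5
tool_pos: [0.4317, -0.0327, 0.0376]
orientation: [-180.0, -0.1, -3.0]
force: [-0.6, -0.1, 0.1]
opening: 0.0691
gripper_force: 0.0
```

Emit:
{"method": "move_arm", "body": {"moves": [4.5,0,0,0,0,0,0,4.5,0,0,0,0,0,0,4.5,0,0,0,0,0,0,4.5,0,0,0,0,0,0,4.5,0,0,0,0,0,0]}}

```text
clock: 3.0
tool_pos: [0.4314, -0.0329, 0.0374]
orientation: [-180.0, -0.1, -3.0]
force: [-2.1, -0.1, 7.5]
opening: 0.0556
gripper_force: 30.0
```

```bash
python3 plan.py .430 -.035 .16 -3|head -1
```

```text
t 3.0 tcp [ 0.4314 -0.0329  0.0374] rpy [-1.7999e+02 -5.0000e-02 -2.9500e+00] F [-2.11 -0.11  7.5 ] open 0.0556 gf 29.999493956565857 n 3
```

Emit:
{"method": "move_arm", "body": {"moves": [4.5,0,0,-0.5,0,0,0,4.5,0,0,-2,0,0,0,4.5,0,0,-3.5,0,0,0,4.5,0,0,-3.5,0,0,0,4.5,0,0,-2,0,0,0,4.5,0,0,-0.5,0,0,0,4.5,0,0,0,0,0,0,4.5,0,0,0,0,0,0]}}

```text
clock: 3.8
tool_pos: [0.4301, -0.0332, 0.1556]
orientation: [180.0, 0.1, -3.0]
force: [-0.2, -0.5, -2.6]
opening: 0.0556
gripper_force: 30.0
```

Emit:
{"method": "move_arm", "body": {"moves": [4.5,0,0,0,0,0,0,4.5,0,0,0,0,0,0,4.5,0,0,0,0,0,0]}}

```text
clock: 4.1
tool_pos: [0.4308, -0.0331, 0.1561]
orientation: [180.0, 0.1, -3.0]
force: [0.6, -0.3, -2.4]
opening: 0.0557
gripper_force: 30.0
```

```bash
python3 plan.py .50 .15 .17 -30
```

```text
t 4.1 tcp [ 0.4308 -0.0331  0.1561] rpy [ 1.7997e+02  8.0000e-02 -2.9700e+00] F [ 0.63 -0.26 -2.39] open 0.0557 gf 29.999598562717438 n 5
[1.19, -3.73, -0.28] rz 0.094
[0.84, -3.83, -0.28] rz 0.094
[0.47, -3.89, -0.28] rz 0.094
[0.1, -3.91, -0.28] rz 0.094
[-0.26, -3.91, -0.28] rz 0.094
```

```bash
python3 plan.py .534 .1934 .155 -60
```

```text
t 4.1 tcp [ 0.4308 -0.0331  0.1561] rpy [ 1.7997e+02  8.0000e-02 -2.9700e+00] F [ 0.63 -0.26 -2.39] open 0.0557 gf 29.999598562717438 n 8
[1.14, -2.89, 0.01] rz 0.124
[0.77, -3.01, 0.01] rz 0.124
[0.39, -3.09, 0.01] rz 0.124
[0.01, -3.11, 0.01] rz 0.124
[-0.38, -3.09, 0.01] rz 0.124
[-0.76, -3.02, 0.01] rz 0.124
[-1.13, -2.9, 0.01] rz 0.124
[-1.48, -2.74, 0.01] rz 0.124
```

Emit:
{"method": "move_arm", "body": {"moves": [4.5,1.14,-2.89,0,0,0,0.124,4.5,0.77,-3.01,0,0,0,0.124,4.5,0.39,-3.09,0,0,0,0.124,4.5,0,-3.11,0,0,0,0.124,4.5,-0.38,-3.09,0,0,0,0.124,4.5,-0.76,-3.02,0,0,0,0.124,4.5,-1.13,-2.9,0,0,0,0.124,4.5,-1.48,-2.74,0,0,0,0.124]}}

```text
clock: 4.9
tool_pos: [0.534, 0.1949, 0.1562]
orientation: [179.9, -0.0, -60.1]
force: [0.2, -0.2, -2.4]
opening: 0.0559
gripper_force: 30.0
```

Emit:
{"method": "move_arm", "body": {"moves": [4.5,0,0,3,0,0,0,4.5,0,0,2.5,0,0,0,4.5,0,0,1.2,0,0,0,4.5,0,0,0,0,0,0,4.5,0,0,0,0,0,0]}}

```text
clock: 5.4
tool_pos: [0.5343, 0.1938, 0.0903]
orientation: [-180.0, -0.0, -59.8]
force: [1.2, 0.2, -2.5]
opening: 0.056
gripper_force: 30.0
```

```bash
python3 - <<'E'
from h import *
from plant import ctrl
for n in("top","scene"):
    p,d=vision.snapshot(n);np.savez(n+"1.npz",p=p,d=d)
    P=cloud(n,d);h=cv2.cvtColor(p,cv2.COLOR_RGB2HSV)
    near=np.hypot(P[...,0]-.53,P[...,1]-.19)<.06
    s=near&(h[...,0]>60)&(h[...,0]<100)&(h[...,1]>70)&(h[...,2]<120)
    zz=np.nanpercentile(P[s][:,2],80); t=near&(abs(P[...,2]-zz)<.004)
    print(n,s.sum(),zz,rect(plane(n,zz)[s&t][:,:2]),rect(plane(n,zz)[t][:,:2]))
    i=np.argwhere(s).mean(0).astype(int);c=p[max(0,i[0]-45):i[0]+45,max(0,i[1]-60):i[1]+60]
    cv2.imwrite(f"pics/{n}1.png",cv2.resize(c,None,fx=4,fy=4,interpolation=2)[:,:,::-1])
a=[cv2.resize(cv2.imread(f"pics/{n}1.png"),(480,300)) for n in("top","scene")]
cv2.imwrite("pics/both1.png",np.vstack(a))
E
python3 plan.py .534 .1934 .045 -60
```

```text
top 0 nan (array([0., 0.]), array([0., 0.]), 0.0) (array([0., 0.]), array([0., 0.]), 0.0)
t 5.45 tcp [0.5346 0.194  0.0909] rpy [-1.7991e+02 -1.0000e-02 -5.9800e+01] F [ 0.85  0.04 -1.6 ] open 0.0564 gf 29.99958425760269 n 2
[0.01, 0.04, 2.3] rz 0.002
[0.01, 0.04, 2.3] rz 0.002
  return np.nanmean(a, axis, out=out, keepdims=keepdims)
<stdin>:10: RuntimeWarning: Mean of empty slice.
  ret = um.true_divide(
<stdin>:10: RuntimeWarning: invalid value encountered in cast
<stdin>:10: RuntimeWarning: overflow encountered in scalar subtract
Traceback (most recent call last):
cv2.error: OpenCV(4.12.0) /io/opencv/modules/imgproc/src/resize.cpp:4208: error: (-215:Assertion failed) !ssize.empty() in function 'resize'
```

```bash
cat > chk.py <<'E'
# chk.py x y tag: held/placed tin near x,y in the tray's axes (relative to x,y), from the scene view
import sys
from h import *
x,y=float(sys.argv[1]),float(sys.argv[2]); tag=sys.argv[3]; n="scene"
p,d=vision.snapshot(n);P=cloud(n,d)
R=np.array([[.866,.5],[-.5,.866]]); q=(P[...,:2]-[x,y])@R.T
z=P[...,2]
m=(abs(q[...,0])<.045)&(abs(q[...,1])<.045)&(z>.03)
zb=z[m].min()
f=m&(q[...,0]<-.02)&(z<zb+.075)&(abs(q[...,1])<.02)       # front face
print("zmin",round(float(zb),4),"zmax",np.round(np.percentile(z[m],97),4))
A=np.c_[q[f][:,1],z[f],np.ones(f.sum())]; c=np.linalg.lstsq(A,q[f][:,0],rcond=None)[0]
print("front face x(y,z): slope y %.3f z %.3f, at centre %.4f (want -.028) n=%d"%(*c[:2],np.median(q[f][:,0]),f.sum()))
g=m&(abs(q[...,0]+.028)<.008)&(z<zb+.06)
print("front y range",np.round(np.percentile(q[g][:,1],[1,99]),4))
g=m&(q[...,1]<-.02)&(abs(q[...,0])<.022)&(z<zb+.06); 
if g.sum()>5: print("right face y",np.round(np.median(q[g][:,1]),4),g.sum())
i=np.argwhere(m).mean(0).astype(int);c=p[i[0]-40:i[0]+40,i[1]-60:i[1]+60]
cv2.imwrite(f"pics/{tag}.png",cv2.resize(c,None,fx=5,fy=5,interpolation=2)[:,:,::-1])
E
python3 chk.py .534 .1934 held1
```

```text
zmin 0.0538 zmax 0.525
front face x(y,z): slope y -0.106 z -0.279, at centre -0.0287 (want -.028) n=147
front y range [-0.025   0.0305]
right face y -0.0241 56
```

View pics/held1.png

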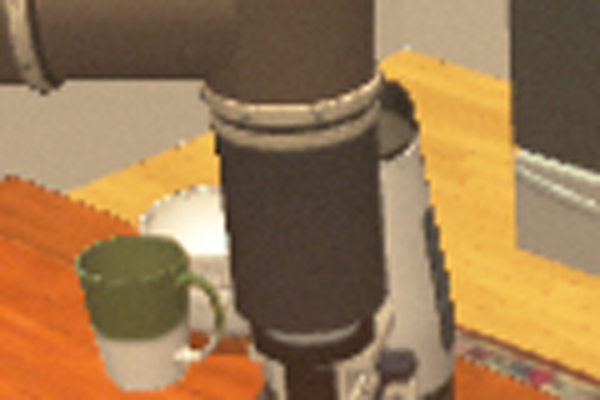

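The crop missed the tin: it shows the wrist, because the arm's points were included. The depth figures show the tin's front square to the tray, but about 3 mm off to tray +y. I'll correct that and lower it.

Emit:
{"method": "move_arm", "body": {"moves": [4.5,0.3,0,1,0,0,0,4.5,0,0,1.3,0,0,0,4.5,0,0,0.7,0,0,0,4.5,0,0,0.2,0,0,0,4.5,0,0,0.2,0,0,0,4.5,0,0,0.15,0,0,0,4.5,0,0,0.15,0,0,0,4.5,0,0,0.1,0,0,0]}}

```text
clock: 6.3
tool_pos: [0.5354, 0.1912, 0.0519]
orientation: [-180.0, 0.0, -59.8]
force: [-0.1, 0.2, -1.9]
opening: 0.0558
gripper_force: 30.0
```

Emit:
{"method": "move_arm", "body": {"moves": [4.5,0,0,0.1,0,0,0,4.5,0,0,0.1,0,0,0,4.5,0,0,0,0,0,0]}}

```text
clock: 6.6
tool_pos: [0.5352, 0.1911, 0.0497]
orientation: [180.0, 0.0, -59.8]
force: [0.1, 0.2, -2.9]
opening: 0.0563
gripper_force: 30.0
```

```bash
sed -i 's/(z>.03)$/(z>.026)\&(z<.15)/' chk.py; python3 chk.py .534 .1934 low1;python3 plan.py .534 .1934 .045 -60
```

```text
zmin 0.0265 zmax 0.149
front face x(y,z): slope y 0.021 z -0.320, at centre -0.0312 (want -.028) n=91
front y range [-0.0282  0.0271]
right face y -0.0269 46
t 6.65 tcp [0.5352 0.1911 0.0497] rpy [180.    -0.   -59.81] F [-0.53  0.93 -2.74] open 0.0558 gf 29.999542236328125 n 1
[-0.26, -0.01, 0.47] rz 0.003
```

View pics/low1.png

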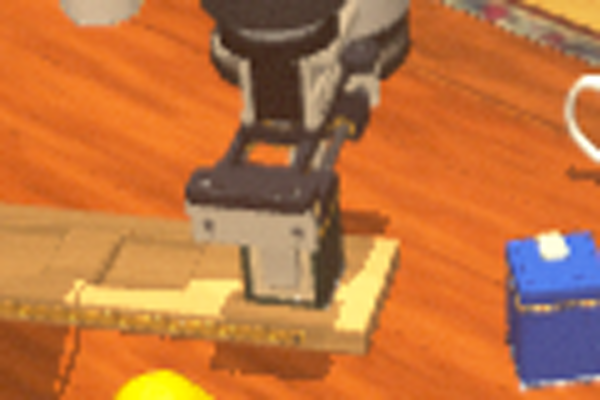

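The crop shows the tin inside the right recess, at about (290,270), label to the front. The TCP height agrees with it being home, so I'll release it.

Emit:
{"method": "move_arm", "body": {"moves": [4.5,0,0,0.05,0,0,0,5.8,0,0,0,0,0,0,7,0,0,0,0,0,0,8.76,0,0,0,0,0,0,8.76,0,0,0,0,0,0,8.76,0,0,0,0,0,0,8.76,0,0,-2,0,0,0,8.76,0,0,-3.5,0,0,0]}}

```text
clock: 7.45
tool_pos: [0.5337, 0.1901, 0.1026]
orientation: [179.7, -0.0, -59.8]
force: [1.2, -0.2, -0.2]
opening: 0.0873
gripper_force: 0.0
```

```bash
python3 chk.py .534 .1934 rel1;python3 plan.py .6255 -.134 .17 -91
```

```text
zmin 0.0261 zmax 0.0948
front face x(y,z): slope y -0.015 z 0.018, at centre -0.0286 (want -.028) n=170
front y range [-0.0271  0.0278]
right face y -0.0272 54
t 7.5 tcp [0.5374 0.1921 0.1101] rpy [-1.7971e+02 -5.0000e-02 -5.9730e+01] F [2.54 0.7  6.08] open 0.0876 gf 0.0 n 8
[4.08, 1.1, -0.75] rz 0.068
[4.14, 0.82, -0.75] rz 0.068
[4.19, 0.54, -0.75] rz 0.068
[4.21, 0.25, -0.75] rz 0.068
[4.22, -0.04, -0.75] rz 0.068
[4.21, -0.32, -0.75] rz 0.068
[4.18, -0.61, -0.75] rz 0.068
[4.13, -0.89, -0.75] rz 0.068
```

Emit:
{"method": "move_arm", "body": {"moves": [8.76,4.0,1.08,-2,0,0,0.068,8.76,4.1,0.82,-2,0,0,0.068,8.76,4.19,0.54,-2,0,0,0.068,8.76,4.21,0.25,0,0,0,0.068,8.76,4.22,-0.04,0,0,0,0.068,8.76,4.21,-0.32,0,0,0,0.068,8.76,4.18,-0.61,0,0,0,0.068,8.76,4.13,-0.89,0,0,0,0.068]}}

```text
clock: 8.3
tool_pos: [0.6232, -0.1356, 0.1644]
orientation: [-180.0, 0.0, -91.1]
force: [0.0, 0.1, 0.7]
opening: 0.0877
gripper_force: 0.0
```

Emit:
{"method": "move_arm", "body": {"moves": [8.76,0,0,3,0,0,0,8.76,0,0,2,0,0,0,8.76,0,0,0,0,0,0]}}

```text
clock: 8.6
tool_pos: [0.6207, -0.1343, 0.111]
orientation: [179.7, 0.0, -91.1]
force: [-0.8, 0.4, -0.3]
opening: 0.0878
gripper_force: 0.0
```

```bash
python3 plan.py .6255 -.134 .037 -91
```

```text
t 8.6 tcp [ 0.6207 -0.1343  0.111 ] rpy [ 1.7969e+02  1.0000e-02 -9.1060e+01] F [-0.76  0.36 -0.26] open 0.0878 gf 0.0 n 2
[-0.02, -0.24, 3.7] rz -0.001
[-0.02, -0.24, 3.7] rz -0.001
```

Emit:
{"method": "move_arm", "body": {"moves": [8.76,0.05,-0.35,3,0,0,0,8.76,0,0,2.5,0,0,0,8.76,0,0,1.4,0,0,0,8.76,0,0,0.5,0,0,0,7,0,0,0,0,0,0,6,0,0,0,0,0,0,5,0,0,0,0,0,0,4.5,0,0,0,0,0,0]}}

```text
clock: 9.4
tool_pos: [0.6269, -0.1344, 0.0413]
orientation: [-179.9, 0.0, -91.0]
force: [0.2, 0.1, 0.1]
opening: 0.0612
gripper_force: 0.0
```

Emit:
{"method": "move_arm", "body": {"moves": [4.5,0,0,0,0,0,0,4.5,0,0,0,0,0,0,4.5,0,0,0,0,0,0,4.5,0,0,0,0,0,0,4.5,0,0,0,0,0,0]}}

```text
clock: 9.9
tool_pos: [0.6259, -0.1345, 0.041]
orientation: [180.0, -0.0, -91.0]
force: [-3.5, -0.2, 5.7]
opening: 0.0559
gripper_force: 30.0
```

Emit:
{"method": "move_arm", "body": {"moves": [4.5,0,0,-0.5,0,0,0,4.5,0,0,-2,0,0,0,4.5,0,0,-3.5,0,0,0,4.5,0,0,-3.5,0,0,0,4.5,0,0,-2,0,0,0,4.5,0,0,-0.5,0,0,0,4.5,0,0,0,0,0,0,4.5,0,0,0,0,0,0]}}

```text
clock: 10.7
tool_pos: [0.6251, -0.1342, 0.1581]
orientation: [179.8, 0.0, -91.0]
force: [0.7, -0.3, -6.9]
opening: 0.0558
gripper_force: 30.0
```

Emit:
{"method": "move_arm", "body": {"moves": [4.5,0,0,0,0,0,0,4.5,0,0,0,0,0,0,4.5,0,0,0,0,0,0]}}

```text
clock: 11.0
tool_pos: [0.626, -0.1344, 0.1593]
orientation: [179.9, -0.0, -91.0]
force: [-0.1, 0.5, -7.1]
opening: 0.0559
gripper_force: 30.0
```

```bash
python3 plan.py .484 .280 .16 -60
```

```text
t 11.0 tcp [ 0.626  -0.1344  0.1593] rpy [ 1.7992e+02 -1.0000e-02 -9.0980e+01] F [-0.1   0.46 -7.15] open 0.0559 gf 29.999739602208138 n 10
[-4.12, 1.49, -0.01] rz -0.054
[-4.19, 1.27, -0.01] rz -0.054
[-4.26, 1.04, -0.01] rz -0.054
[-4.31, 0.81, -0.01] rz -0.054
[-4.34, 0.57, -0.01] rz -0.054
[-4.37, 0.34, -0.01] rz -0.054
[-4.38, 0.1, -0.01] rz -0.054
[-4.38, -0.14, -0.01] rz -0.054
[-4.37, -0.37, -0.01] rz -0.054
[-4.34, -0.61, -0.01] rz -0.054
```

The force reads 7.1 N, so this is the full tin. I'll set it back down where it stood and do the third tin.

Emit:
{"method": "move_arm", "body": {"moves": [4.5,0,0,2.5,0,0,0,4.5,0,0,4,0,0,0,4.5,0,0,3,0,0,0,4.5,0,0,1.3,0,0,0,4.5,0,0,0.5,0,0,0,4.5,0,0,0.2,0,0,0,4.5,0,0,0.15,0,0,0,4.5,0,0,0.1,0,0,0]}}

```text
clock: 11.8
tool_pos: [0.6274, -0.1344, 0.0442]
orientation: [-179.9, 0.0, -91.0]
force: [0.5, -0.1, -7.0]
opening: 0.0556
gripper_force: 30.0
```

Emit:
{"method": "move_arm", "body": {"moves": [4.5,0,0,0.1,0,0,0,4.5,0,0,0.05,0,0,0]}}

```text
clock: 12.0
tool_pos: [0.6267, -0.1344, 0.0419]
orientation: [-179.9, 0.0, -91.0]
force: [-0.3, -0.4, -6.3]
opening: 0.056
gripper_force: 30.0
```

Emit:
{"method": "move_arm", "body": {"moves": [4.5,0,0,0.07,0,0,0,4.5,0,0,0,0,0,0,5.8,0,0,0,0,0,0,7,0,0,0,0,0,0,8.76,0,0,0,0,0,0,8.76,0,0,0,0,0,0,8.76,0,0,-2,0,0,0,8.76,0,0,-4.5,0,0,0]}}

```text
clock: 12.8
tool_pos: [0.6237, -0.1344, 0.1025]
orientation: [179.6, -0.0, -91.0]
force: [0.7, -0.1, -0.3]
opening: 0.0866
gripper_force: 0.0
```

Emit:
{"method": "move_arm", "body": {"moves": [8.76,0,0,-4.5,0,0,0,8.76,0,0,-1,0,0,0]}}

```text
clock: 13.0
tool_pos: [0.6294, -0.1348, 0.1669]
orientation: [-179.5, -0.0, -90.9]
force: [1.6, 0.0, 0.0]
opening: 0.0876
gripper_force: 0.0
```

```bash
python3 plan.py .437 -.2885 .16 -152
```

```text
t 13.0 tcp [ 0.6294 -0.1348  0.1669] rpy [-1.7948e+02 -4.0000e-02 -9.0920e+01] F [1.61 0.04 0.03] open 0.0876 gf 0.0 n 8
[1.96, 2.37, 0.09] rz 0.133
[2.26, 2.09, 0.09] rz 0.133
[2.52, 1.77, 0.09] rz 0.133
[2.73, 1.42, 0.09] rz 0.133
[2.89, 1.05, 0.09] rz 0.133
[3.01, 0.65, 0.09] rz 0.133
[3.07, 0.25, 0.09] rz 0.133
[3.07, -0.16, 0.09] rz 0.133
```

Emit:
{"method": "move_arm", "body": {"moves": [8.76,1.96,2.37,0.05,0,0,0.133,8.76,2.26,2.09,0.05,0,0,0.133,8.76,2.52,1.77,0.05,0,0,0.133,8.76,2.73,1.42,0.05,0,0,0.133,8.76,2.89,1.05,0.05,0,0,0.133,8.76,3.01,0.65,0.05,0,0,0.133,8.76,3.07,0.25,0.05,0,0,0.133,8.76,3.07,-0.16,0.05,0,0,0.133]}}

```text
clock: 13.8
tool_pos: [0.4331, -0.2888, 0.1566]
orientation: [-180.0, 0.0, -152.2]
force: [0.9, 0.3, 0.2]
opening: 0.0878
gripper_force: 0.0
```

Emit:
{"method": "move_arm", "body": {"moves": [8.76,0,0,3,0,0,0,8.76,0,0,2,0,0,0,8.76,0,0,0,0,0,0]}}

```text
clock: 14.1
tool_pos: [0.4321, -0.2878, 0.1043]
orientation: [179.8, -0.2, -152.0]
force: [-0.6, -0.3, 0.4]
opening: 0.0876
gripper_force: 0.0
```

```bash
python3 plan.py .437 -.2885 .039 -152
```

```text
t 14.1 tcp [ 0.4321 -0.2878  0.1043] rpy [ 1.7982e+02 -1.7000e-01 -1.5200e+02] F [-0.61 -0.25  0.41] open 0.0876 gf 0.0 n 2
[-0.2, -0.14, 3.27] rz 0.0
[-0.2, -0.14, 3.27] rz 0.0
```

Emit:
{"method": "move_arm", "body": {"moves": [8.76,-0.4,-0.3,2.5,0,0,0,8.76,0,0,2.3,0,0,0,8.76,0,0,1.2,0,0,0,8.76,0,0,0.5,0,0,0,7,0,0,0,0,0,0,6,0,0,0,0,0,0,5,0,0,0,0,0,0,4.5,0,0,0,0,0,0]}}

```text
clock: 14.9
tool_pos: [0.4395, -0.2891, 0.0424]
orientation: [-179.9, 0.1, -151.9]
force: [-0.1, -0.3, 0.5]
opening: 0.0612
gripper_force: 0.0
```

Emit:
{"method": "move_arm", "body": {"moves": [4.5,0,0,0,0,0,0,4.5,0,0,0,0,0,0,4.5,0,0,0,0,0,0,4.5,0,0,0,0,0,0,4.5,0,0,0,0,0,0]}}

```text
clock: 15.4
tool_pos: [0.4392, -0.2889, 0.0421]
orientation: [-180.0, 0.0, -151.9]
force: [-1.7, 2.5, 5.9]
opening: 0.0558
gripper_force: 30.0
```

Emit:
{"method": "move_arm", "body": {"moves": [4.5,0,0,-0.5,0,0,0,4.5,0,0,-2,0,0,0,4.5,0,0,-3.5,0,0,0,4.5,0,0,-3.5,0,0,0,4.5,0,0,-2,0,0,0,4.5,0,0,-0.5,0,0,0,4.5,0,0,0,0,0,0,4.5,0,0,0,0,0,0]}}

```text
clock: 16.2
tool_pos: [0.4381, -0.2886, 0.1601]
orientation: [179.9, -0.1, -152.0]
force: [0.0, 0.3, -3.8]
opening: 0.0555
gripper_force: 30.0
```

```bash
python3 plan.py .484 .280 .16 -60
```

```text
t 16.2 tcp [ 0.4381 -0.2886  0.1601] rpy [ 1.7989e+02 -8.0000e-02 -1.5196e+02] F [ 0.04  0.34 -3.85] open 0.0555 gf 29.999935291707516 n 13
[-2.37, 3.69, 0.0] rz -0.123
[-2.8, 3.37, 0.0] rz -0.123
[-3.2, 3.0, 0.0] rz -0.123
[-3.54, 2.59, 0.0] rz -0.123
[-3.84, 2.13, 0.0] rz -0.123
[-4.07, 1.64, 0.0] rz -0.123
[-4.24, 1.13, 0.0] rz -0.123
[-4.35, 0.6, 0.0] rz -0.123
[-4.39, 0.06, 0.0] rz -0.123
[-4.36, -0.48, 0.0] rz -0.123
[-4.27, -1.02, 0.0] rz -0.123
[-4.11, -1.53, 0.0] rz -0.123
[-3.89, -2.03, 0.0] rz -0.123
```

Emit:
{"method": "move_arm", "body": {"moves": [4.5,-2.37,3.69,0,0,0,-0.123,4.5,-2.8,3.37,0,0,0,-0.123,4.5,-3.2,3.0,0,0,0,-0.123,4.5,-3.54,2.59,0,0,0,-0.123,4.5,-3.84,2.13,0,0,0,-0.123,4.5,-4.07,1.64,0,0,0,-0.123,4.5,-4.24,1.13,0,0,0,-0.123,4.5,-4.35,0.6,0,0,0,-0.123]}}

```text
clock: 17.0
tool_pos: [0.4667, 0.0623, 0.1601]
orientation: [179.9, -0.1, -95.3]
force: [1.8, -0.5, -2.0]
opening: 0.0561
gripper_force: 30.0
```

Emit:
{"method": "move_arm", "body": {"moves": [4.5,-4.39,0.06,0,0,0,-0.123,4.5,-4.36,-0.48,0,0,0,-0.123,4.5,-4.27,-1.02,0,0,0,-0.123,4.5,-4.11,-1.53,0,0,0,-0.123,4.5,-3.89,-2.03,0,0,0,-0.123,4.5,0,0,0,0,0,0]}}

```text
clock: 17.6
tool_pos: [0.4865, 0.2838, 0.1594]
orientation: [179.9, -0.0, -59.9]
force: [-0.7, -1.4, -3.5]
opening: 0.0559
gripper_force: 30.0
```

```bash
python3 plan.py .484 .280 .095 -60
```

```text
t 17.6 tcp [0.4865 0.2838 0.1594] rpy [ 1.7993e+02 -3.0000e-02 -5.9890e+01] F [-0.75 -1.36 -3.47] open 0.0559 gf 29.994852170348167 n 2
[0.1, 0.2, 3.22] rz 0.001
[0.1, 0.2, 3.22] rz 0.001
```

Emit:
{"method": "move_arm", "body": {"moves": [4.5,0.2,0.4,2.5,0,0,0,4.5,0,0,2.5,0,0,0,4.5,0,0,1.3,0,0,0,4.5,0,0,0,0,0,0,4.5,0,0,0,0,0,0]}}

```text
clock: 18.1
tool_pos: [0.484, 0.2756, 0.0985]
orientation: [180.0, -0.0, -60.3]
force: [0.7, -0.2, -2.1]
opening: 0.0557
gripper_force: 30.0
```

```bash
python3 plan.py .484 .280 .095 -60; sed -i 's/(z>.026)/(z>.045)/' chk.py;  python3 chk.py .484 .280 held2
```

```text
t 18.1 tcp [0.484  0.2756 0.0985] rpy [ 1.7996e+02 -4.0000e-02 -6.0320e+01] F [ 0.75 -0.16 -2.15] open 0.0557 gf 29.996024407446384 n 1
[-0.38, -0.21, 0.35] rz -0.006
zmin 0.0552 zmax 0.1379
front face x(y,z): slope y 0.029 z -0.163, at centre -0.0312 (want -.028) n=132
front y range [-0.0354  0.0195]
right face y -0.0343 70
```

Emit:
{"method": "move_arm", "body": {"moves": [4.5,-0.73,-0.22,1.5,0,0,0,4.5,0,0,0.6,0,0,0,4.5,0,0,0,0,0,0,4.5,0,0,0,0,0,0]}}

```text
clock: 18.55
tool_pos: [0.4824, 0.2832, 0.0782]
orientation: [-180.0, 0.0, -60.3]
force: [-0.2, 0.1, -3.8]
opening: 0.0559
gripper_force: 30.0
```

```bash
python3 plan.py .484 .280 .054 -60; sed -i 's/(z>.045)/(z>.03)/' chk.py;  python3 chk.py .484 .280 held3
```

```text
t 18.55 tcp [0.4824 0.2832 0.0782] rpy [-179.96    0.    -60.31] F [-0.17  0.14 -3.8 ] open 0.0559 gf 29.99611258506775 n 1
[0.36, 0.01, 2.42] rz -0.005
zmin 0.0349 zmax 0.1452
front face x(y,z): slope y -0.239 z -0.204, at centre -0.0295 (want -.028) n=159
front y range [-0.0274  0.0272]
right face y -0.0271 70
```

Emit:
{"method": "move_arm", "body": {"moves": [4.5,0,-0.05,0.8,0,0,-0.005,4.5,0,0,0.5,0,0,0,4.5,0,0,0.25,0,0,0,4.5,0,0,0.2,0,0,0,4.5,0,0,0.2,0,0,0,4.5,0,0,0.15,0,0,0,4.5,0,0,0.1,0,0,0,4.5,0,0,0.1,0,0,0]}}

```text
clock: 19.4
tool_pos: [0.4826, 0.2835, 0.0546]
orientation: [-180.0, 0.0, -60.0]
force: [-0.4, -0.8, -2.9]
opening: 0.0556
gripper_force: 30.0
```

```bash
python3 plan.py .484 .280 .054 -60|head -1
```

```text
t 19.4 tcp [0.4826 0.2835 0.0546] rpy [-179.99    0.    -60.04] F [-0.37 -0.79 -2.92] open 0.0556 gf 29.99620847404003 n 1
```

Emit:
{"method": "move_arm", "body": {"moves": [4.5,0,0,0.06,0,0,0,4.5,0,0,0,0,0,0,5.8,0,0,0,0,0,0,7,0,0,0,0,0,0,8.76,0,0,0,0,0,0,8.76,0,0,0,0,0,0,8.76,0,0,-2,0,0,0,8.76,0,0,-4,0,0,0]}}

```text
clock: 20.2
tool_pos: [0.4809, 0.2819, 0.1118]
orientation: [179.6, -0.1, -60.1]
force: [0.9, 1.0, -0.1]
opening: 0.0868
gripper_force: 0.0
```

Emit:
{"method": "move_arm", "body": {"moves": [8.76,0,0,-4,0,0,0,8.76,0,0,-2,0,0,0]}}

```text
clock: 20.4
tool_pos: [0.4837, 0.2843, 0.1777]
orientation: [-179.7, 0.0, -60.0]
force: [1.1, 0.6, 0.4]
opening: 0.0876
gripper_force: 0.0
```

```bash
python3 plan.py .6265 -.1344 .16 -91; python3 chk.py .484 .280 rel2
```

```text
t 20.4 tcp [0.4837 0.2843 0.1777] rpy [-1.7974e+02  4.0000e-02 -6.0000e+01] F [1.07 0.59 0.38] open 0.0876 gf 0.0 n 10
[4.34, 0.86, 0.18] rz 0.054
[4.38, 0.62, 0.18] rz 0.054
[4.41, 0.38, 0.18] rz 0.054
[4.42, 0.14, 0.18] rz 0.054
[4.42, -0.1, 0.18] rz 0.054
[4.41, -0.33, 0.18] rz 0.054
[4.39, -0.57, 0.18] rz 0.054
[4.35, -0.81, 0.18] rz 0.054
[4.3, -1.04, 0.18] rz 0.054
[4.24, -1.27, 0.18] rz 0.054
zmin 0.0305 zmax 0.0946
front face x(y,z): slope y -0.029 z 0.034, at centre -0.0277 (want -.028) n=197
front y range [-0.0281  0.0269]
right face y -0.0269 79
```

Both light tins are home. Now back to the full one.

Emit:
{"method": "move_arm", "body": {"moves": [8.76,4.34,0.86,0.1,0,0,0.054,8.76,4.38,0.62,0.1,0,0,0.054,8.76,4.41,0.38,0.1,0,0,0.054,8.76,4.42,0.14,0.1,0,0,0.054,8.76,4.42,-0.1,0.1,0,0,0.054,8.76,4.41,-0.33,0.1,0,0,0.054,8.76,4.39,-0.57,0.1,0,0,0.054,8.76,4.35,-0.81,0.1,0,0,0.054]}}

```text
clock: 21.25
tool_pos: [0.597, -0.0534, 0.1658]
orientation: [-180.0, 0.0, -84.9]
force: [0.6, 0.0, 0.5]
opening: 0.0875
gripper_force: 0.0
```

Emit:
{"method": "move_arm", "body": {"moves": [8.76,4.3,-1.04,0.5,0,0,0.054,8.76,4.24,-1.27,1.5,0,0,0.054,8.76,0,0,3,0,0,0,8.76,0,0,0.5,0,0,0,8.76,0,0,0,0,0,0]}}

```text
clock: 21.75
tool_pos: [0.6242, -0.1353, 0.1098]
orientation: [179.8, -0.0, -91.0]
force: [-0.0, 0.1, 0.3]
opening: 0.0874
gripper_force: 0.0
```

```bash
python3 plan.py .6265 -.1344 .041 -91
python3 - <<'E'
from h import *
p,d=vision.snapshot("scene");p2,d=vision.snapshot("top");
cv2.imwrite("pics/mid.png",np.vstack([p[150:330,140:500],p2[150:310,150:510]])[:,:,::-1])
E
```

```text
t 21.75 tcp [ 0.6242 -0.1353  0.1098] rpy [ 1.7983e+02 -2.0000e-02 -9.0970e+01] F [-0.02  0.09  0.32] open 0.0874 gf 0.0 n 2
[-0.05, -0.11, 3.44] rz 0.0
[-0.05, -0.11, 3.44] rz 0.0
```

View pics/mid.png

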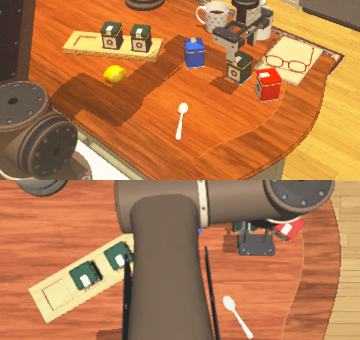

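The picture shows both tins in the tray, at (112,35) and (142,40), labels to the front. The gripper is over the full tin at (238,68), and the lemon and spoon haven't moved.

Emit:
{"method": "move_arm", "body": {"moves": [8.76,-0.05,-0.15,3,0,0,0,8.76,0,0,2.3,0,0,0,8.76,0,0,1.2,0,0,0,8.76,0,0,0.4,0,0,0,7,0,0,0,0,0,0,6,0,0,0,0,0,0,5,0,0,0,0,0,0,4.5,0,0,0,0,0,0]}}

```text
clock: 22.65
tool_pos: [0.6272, -0.1349, 0.0429]
orientation: [-179.9, 0.0, -91.0]
force: [-0.1, -0.3, -0.0]
opening: 0.0614
gripper_force: 0.0
```

Emit:
{"method": "move_arm", "body": {"moves": [4.5,0,0,0,0,0,0,4.5,0,0,0,0,0,0,4.5,0,0,0,0,0,0,4.5,0,0,0,0,0,0,4.5,0,0,0,0,0,0]}}

```text
clock: 23.15
tool_pos: [0.6268, -0.1349, 0.0426]
orientation: [-180.0, -0.0, -91.0]
force: [-2.4, 1.5, 5.3]
opening: 0.0558
gripper_force: 30.0
```

Emit:
{"method": "move_arm", "body": {"moves": [4.5,0,0,-0.5,0,0,0,4.5,0,0,-2,0,0,0,4.5,0,0,-3.5,0,0,0,4.5,0,0,-3.5,0,0,0,4.5,0,0,-3.5,0,0,0,4.5,0,0,-3.5,0,0,0,4.5,0,0,-2,0,0,0,4.5,0,0,-1,0,0,0]}}

```text
clock: 23.95
tool_pos: [0.6269, -0.1347, 0.2384]
orientation: [-179.9, 0.0, -91.0]
force: [0.7, -0.2, -7.0]
opening: 0.0558
gripper_force: 30.0
```

Emit:
{"method": "move_arm", "body": {"moves": [4.5,0,0,-0.5,0,0,0,4.5,0,0,0,0,0,0,4.5,0,0,0,0,0,0,4.5,0,0,0,0,0,0,4.5,0,0,0,0,0,0,4.5,0,0,0,0,0,0,4.5,0,0,0,0,0,0,4.5,0,0,0,0,0,0]}}

```text
clock: 24.75
tool_pos: [0.6267, -0.1349, 0.2419]
orientation: [180.0, 0.0, -91.0]
force: [-0.4, -0.7, -6.8]
opening: 0.0556
gripper_force: 30.0
```

Run:
```python
from h import *
p,d=vision.snapshot("scene");p2,d=vision.snapshot("top");
cv2.imwrite("pics/end.png",np.vstack([p[130:330,140:500],p2[150:310,150:510]])[:,:,::-1])
from plant import ctrl
o=ctrl.get_obs();print(o["tool_pos"],o["force"],o["orientation"],np.round(o["qvel"],2))
```

```text
[ 0.62673927 -0.13485266  0.24196478] [-0.10592294  0.96136264 -6.5630569 ] [-1.79997884e+02  2.66221192e-03 -9.09728930e+01] [-0.04 -0.13  0.03  0.06  0.07 -0.07]
```

View pics/end.png

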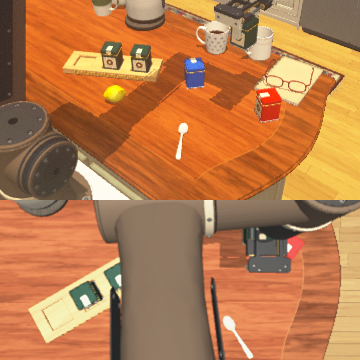

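The picture shows the full tin in the gripper at (235,35), its bottom about 20 cm up. Both light tins are seated in the tray at (112,55) and (142,58), and the bystanders haven't moved. I'm handing the job in.

```bash
python3 -c "
from plant import ctrl
print(ctrl.close_job())"
```

```text
the job is handed in; nothing more can be done
None
```

The job is handed in: the two light tins (about 0.24 and 0.39 kg) sit in the tray's right and middle recesses with labels to the front, and the full tin (about 0.7 kg) is held upright and still about 20 cm above the table.

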